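# Press the canister's lid home and turn the spice carousel to bring it to the front

### The arm

A 6-joint arm with a two-finger parallel gripper is mounted at the origin on a cart in front of the work surface, level with it; the furniture and walls round the work are solid. World frame = base frame: x ahead of the robot, y to its left, z up, the work surface at z = 0. Lengths are in mm, angles in rad, forces in N, time in s.
With the tool pointing down it reaches from about 275 to 1000 mm from the base axis. Payload 8.4 kg.
Tool frame: the origin (TCP) lies midway between the tips of the shut fingers; the grasp point (between the pads) lies 19 mm behind it; z points along the fingers, y is the line along which they close (so a half turn about z gives the same grasp; the last joint's range is limited). The gripper opens to 85 mm and grips with 20 to 120 N. Pads are 22 mm wide; open, the fingers measure 114 mm over their backs; the gripper's body (76 mm by 85 mm) begins 54 mm behind the grasp point. The pads swing forward as they close: fully open they stand 13 mm farther back than shut.
Start: joints at [-1.132, 0.353, 1.633, -0, 1.155, -0.002], TCP at [266.663, -565.26, 231.281] pointing down, gripper open.
Joint ranges: [-2.63, 2.63], [-0.92, 2.1], [0.06, 2.66], [-1.3, 4.44], [0, 2.69], [-3.02, 3.02]. Speed limits (rad/s): [2.22, 2.22, 2.79, 3.14, 3.14, 3.14].

### API

Orientations are given as [roll, pitch, yaw] about the fixed x, y, z axes, in that order (R = Rz(yaw) Ry(pitch) Rx(roll)).
In Python, from rig import telemetry, optics, r gives the robot as it stands.
- The arm moves only by the tool play_rows, never from a script. Its arguments are lists of equal length, an entry for each row: "dp": the shift along the tool's x, y, z in units of 40 mm (1.0 is 40 mm), a list of three; "rot": the turn, a rotation vector about the tool's x, y, z in units of 6 degrees (1.0 is 6 degrees), a list of three. In form: {"dp": [[tx, ty, tz], ...], "rot": [[ax, ay, az], ...]}. A call has 1 to 5 rows; each row is the pose to reach, as a shift and turn from the pose commanded when the call began, along the tool's axes at that moment; what a row does not reach only later rows make up. A row lasts 1/12 s, in which the tool goes at most 41.7 mm and 7.16 degrees, less where a joint would pass 70% of its speed; a pose out of reach is approached as far as the arm can. A call with a gripper value outside its range is refused whole. "fingers" is the opening, from 0 (shut) to 1 (fully open), set as the call begins (left out, the last holds). The fingers move at their own pace and stop on an object; "grip_force" is the grip in N (left out, the last holds). Time passes only in rows, so rows that repeat a pose let the fingers close. It gives the time, the measured TCP pose, the force, the opening and the grip force at its end, in the units of the state.
- telemetry.sense(): the state, without advancing time (a new reading comes with each control period).
- optics.grab_frame(name): name is "side" or "top"; returns a dict with "color" (384x512x3 uint8, red, green, blue), "mtx" (3x3 intrinsics, pixels), "D" ([k1, k2, p1, p2, k3] as OpenCV has them; the pictures are not rectified), "R" (3x3) and "t" (3): a world point X has camera coordinates R X + t. Camera axes: x right, y down, z forward; pixel columns grow to the right and rows downward; lengths in mm; the calibration is good to about 2 mm. A picture is of the moment at which its call begins. There is no depth.
- r.sign_off(): hands the job in; it is judged then, once.
The state is a dict: "clock": time; "qpos": joint angles; "qvel": joint speeds; "joint_efforts": joint torques, N m; "eef_pos": TCP position; "tcp_rot": TCP orientation; "contact_force": force on the tool from outside, world axes, zero at the start; "wrist_torque": the same for the moment, N m; "opening": opening from 0.0 (shut) to 1.0 (fully open); "grasp_force": force on a finger pad.
Only numpy, scipy, OpenCV 4.12 (cv2) and the standard library are available. Lean on these libraries where they do the work, as an engineer would, in place of code of your own. Each camera call takes 0.05 s, during which the arm holds its last target. There are 200 camera calls.

### The job

In the spice carousel, first press the lid of the tall white canister down until it is fully home. Then turn the carousel by the bar handle on its centre post until the canister stands squarely over the flat pointer tongue at the carousel's front, and finish holding the turntable still there, with the handle firmly gripped between the fingers and not let go. Leave the loose things round the carousel where they are.

Things in the scene. Friction and masses are not known exactly. Their poses are not given: they have to be found in the camera images.
- carousel: Fixed base of the spice carousel: dark steel disc 200 mm across; place and yaw vary. At its front a flat dark steel pointer tongue, 24 mm wide, 9 mm thick, sticks out under the turntable, its round tip 169 mm from the axis. Origin: on the vertical turning axis, at the sideboard's top (z = 0). Its -x axis points along the tongue (the front), z up. It does not move during the job.
- turntable (a joint): Angle (rad) of the turntable on its base, counter-clockwise from above positive. 0 or a whole turn (6.283): the canister stands exactly over the pointer tongue. Starts between 1.0 and 5.28, so the canister is 1.0 rad to half a turn away on either side. Turns freely both ways at least one whole turn, with slight friction (0.04 N m), and stays where it is left.
- turntable_top (a point): Centre of the turntable's upper face: a wooden disc 248 mm across, 25 mm above the sideboard; a thin wire rail (radius 118 mm, top 51 mm above the sideboard) runs round it. Five containers stand 72 degrees apart in a circle of radius 80 mm, fixed in their wells: the canister and four low spice jars (52 mm across, tops 89 mm above the sideboard).
- handle: The turning handle: an upright flat wooden bar on top of the centre post, on the turning axis, fixed to the turntable. 56 mm long (its x axis), 14 mm thick (its y axis: grip across this), 36 mm high. Origin: centre of the bar, 147 mm above the sideboard; the bar reaches from 129 to 165 mm. Its -x axis points toward the canister.
- canister_lid (a joint): How far (m) the canister's lid stands up: 0 is fully home, starts at 0.006 to 0.009. The lid is a stiff press fit that stays where it is: about 7 N straight down moves it, and it stops hard when home.
- lid_top (a point): Centre of the flat upper face of the canister's wooden lid (68 mm across, 14 mm thick; 80 mm from the turning axis). The canister is the one tall container in the carousel: white ceramic, 66 mm across. With the lid home this point is 134 mm above the sideboard.
- front_mark (a point): The place over the pointer tongue where the canister's centre belongs: on the carousel's base, 80 mm from the turning axis toward the front, 30 mm above the sideboard.
- tape_roll: Bystander, loose: roll of tape lying flat, 104x102x25 mm. Origin: centre of its underside. Leave it alone.
- mug: Bystander, loose: spotted mug, 82x114x91 mm. Origin: centre of its underside. Leave it alone.
- garlic: Bystander, loose: garlic bulb, 60x57x58 mm. Origin: centre of its underside. Leave it alone.
- spice_a: Bystander, loose: low spice jar with steel lid standing on the sideboard, 50x49x62 mm. Origin: centre of its underside. Leave it alone.
- spice_b: Bystander, loose: low spice jar with steel lid standing on the sideboard, 52x51x62 mm. Origin: centre of its underside. Leave it alone.
- salt_shaker: Bystander, loose: salt shaker, 44x44x90 mm. Origin: centre of its underside. Leave it alone.
- glass: Bystander, loose: empty drinking glass, 80x80x88 mm. Origin: centre of its underside. Leave it alone.

How it is judged:
By the outcome, as a careful person would: the job done as asked, in the order asked, and still so for the second after the job is handed in, while the arm keeps its last pose, push and grip.
It also fails if it takes over 58 s, if anything falls off the work surface, if the arm or the gripper's body presses on something with over 40 N, if the wrist force passes 120 N, or if a joint passes its speed limit or range.

## Working session

There is one attempt and no reset: what is moved stays moved. The work goes in short steps, Python scripts to look and compute and a tool call to move; the robot and the scene stay as the last step left them, time stands still between calls to the robot, and variables do not carry over. Pictures are saved under pics/ and viewed, at most 10 in all, crops included, and the job is handed in when it is done.

Besides the shell and the picture viewer there is one more tool, called after ">>>" as name(argument=value, ...) on one line, values as JSON. play_rows: Moves the arm, as the interface text tells. Its arguments: {"type":"object","properties":{"dp":{"type":"array"},"rot":{"type":"array"},"fingers":{"type":"number"},"grip_force":{"type":"number"}},"required":["dp","rot"]}

```bash
mkdir -p pics; ls; python3 - <<'E'
from rig import telemetry, optics, r
import cv2,pickle
print(telemetry.sense())
f={n:optics.grab_frame(n) for n in("side","top")}
pickle.dump(f,open("f0.pkl","wb"))
for n in f: cv2.imwrite(f"pics/{n}0.png",f[n]["color"][...,::-1]); print(n,f[n]["mtx"].tolist(),f[n]["D"],f[n]["R"].tolist(),f[n]["t"])
E
```

```text
pics
{'clock': 0.0, 'qpos': array([-1.13236383e+00,  3.53668376e-01,  1.63416870e+00, -2.69125277e-06,
        1.15517694e+00, -2.39229670e-03]), 'qvel': array([ 9.98475358e-04, -1.46269888e-03,  1.05855359e-04,  2.87548539e-04,
       -5.84666092e-05,  3.40487875e-04]), 'joint_efforts': array([ 4.04086040e-04, -6.05252409e+01, -3.42065227e+01, -9.90897365e-05,
        9.48579371e-03,  3.13968030e-05]), 'eef_pos': array([ 266.47396681, -564.80450831,  230.53425273]), 'tcp_rot': array([-3.14017129e+00, -9.39736963e-07,  4.40825878e-01]), 'contact_force': array([-0.05780345,  0.2557314 ,  0.21555132]), 'wrist_torque': array([0.01668371, 0.01777098, 0.01146582]), 'grasp_force': 0.0, 'opening': 0.9999995633745675}
side [[396.0012542932948, 0.0, 256.3817256520775], [0.0, 396.0012542932948, 199.3617950983821], [0.0, 0.0, 1.0]] [-0.07671122  0.          0.          0.          0.        ] [[-0.9834040885082155, -0.1811006638403594, -0.010906340445226027], [-0.10508378053084241, 0.61756254858867, -0.7794702673290446], [0.14789793025824183, -0.765388168276233, -0.6263442776046417]] [ 530.82926173  156.025581   1107.56349175]
top [[407.7643326368097, 0.0, 256.9561148712315], [0.0, 407.7643326368097, 194.17405255312852], [0.0, 0.0, 1.0]] [-0.1014775  0.         0.         0.         0.       ] [[0.022172385082149422, -0.9994560705631417, 0.024412053462438518], [-0.9905905179562815, -0.025261102127873837, -0.13450762972556957], [0.13505114244194558, -0.021199993720970926, -0.9906118054976712]] [ -78.23088999  556.42834185 1547.09595398]
```

View pics/top0.png

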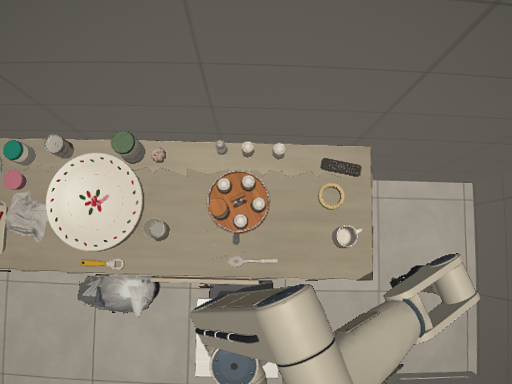

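View pics/side0.png

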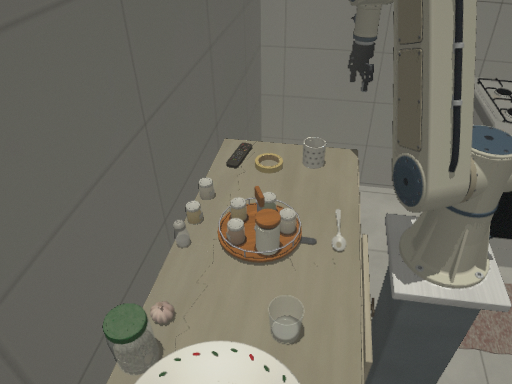

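The top view shows the turntable centre near (239,201), lid near (219,208), and tongue tip near (236,240). The side view shows the lid at (268,217), handle at (260,196), and tongue at (308,241). I'll enlarge both views to measure them.

```bash
cat > h.py <<'E'
import numpy as np,cv2,pickle
def ray(f,uv):
    p=cv2.undistortPoints(np.array([[uv]],float),f["mtx"],f["D"])[0,0]
    R,t=np.array(f["R"]),np.array(f["t"]); return -R.T@t, R.T@np.array([p[0],p[1],1])
def plane(f,uv,z):
    c,d=ray(f,uv); return c+d*(z-c[2])/d[2]
def tri(a,ua,b,ub):
    c1,d1=ray(a,ua);c2,d2=ray(b,ub)
    s=np.linalg.lstsq(np.c_[d1,-d2],c2-c1,rcond=None)[0]
    p,q=c1+s[0]*d1,c2+s[1]*d2; return (p+q)/2,np.linalg.norm(p-q)
def proj(f,X):
    return cv2.projectPoints(np.atleast_2d(X).astype(float),cv2.Rodrigues(np.array(f["R"]))[0],np.array(f["t"]),f["mtx"],f["D"])[0][:,0]
E
python3 - <<'E'
import pickle,cv2,numpy as np
f=pickle.load(open("f0.pkl","rb"))
a=f["top"]["color"][160:255,195:285,::-1]; b=f["side"]["color"][175:270,210:325,::-1]
A=cv2.resize(a,None,fx=6,fy=6,interpolation=cv2.INTER_CUBIC)
B=cv2.resize(b,None,fx=6,fy=6,interpolation=cv2.INTER_CUBIC)
cv2.imwrite("pics/topz.png",A);cv2.imwrite("pics/sidez.png",B)
E
```

```text
(no output)
```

View pics/topz.png

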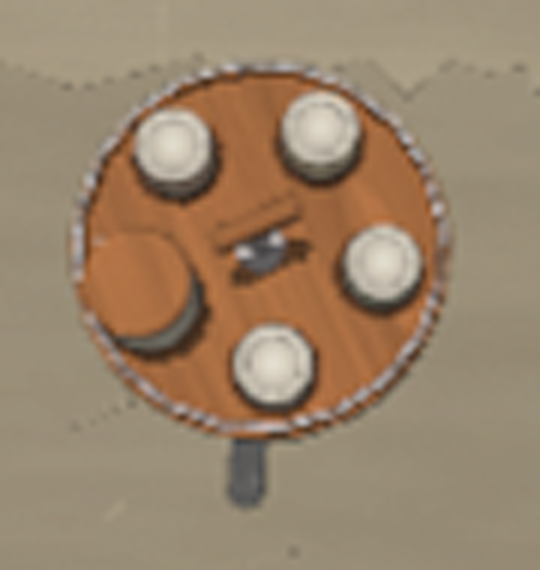

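View pics/sidez.png

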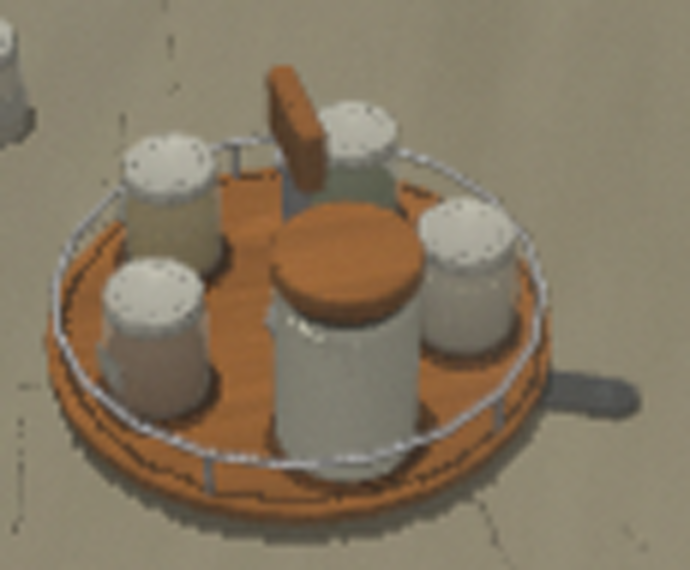

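```bash
python3 - <<'E'
from h import *
from scipy.optimize import least_squares
f=pickle.load(open("f0.pkl","rb"));T,S=f["top"],f["side"]
ct=lambda u,v:((u+.5)/6-.5+195,(v+.5)/6-.5+160)
cs=lambda u,v:((u+.5)/6-.5+210,(v+.5)/6-.5+175)
jt=[ct(*p) for p in[(174,145),(322,128),(384,262),(275,362)]]
js=[cs(*p) for p in[(172,160),(153,286),(466,230),(352,128)]]
# order CCW from above by view
Pt=np.array([plane(T,p,89)[:2] for p in jt]);Ps=np.array([plane(S,p,89)[:2] for p in js])
L,e=tri(T,ct(139,284),S,cs(349,248));print("lid tri",L,e)
print("handle tri",tri(T,ct(260,218),S,cs(300,105)))
def fit(P,name):
    def res(x):
        th=x[2]+np.arange(1,5)*2*np.pi/5
        M=x[:2]+80*np.c_[np.cos(th),np.sin(th)]
        d=np.linalg.norm(P[:,None]-M[None],axis=2); k=d.argmin(1)
        return (P-M[k]).ravel()
    c0=P.mean(0); c0=c0+ (c0-L[:2])*0.0
    d=L[:2]-c0; s=least_squares(res,[*(c0+d*.2),np.arctan2(d[1],d[0])])
    print(name,s.x,np.abs(s.fun).max(),"lid pos",s.x[:2]+80*np.array([np.cos(s.x[2]),np.sin(s.x[2])])); return s.x
a=fit(Pt,"top");b=fit(Ps,"side")
c=(a[:2]+b[:2])/2
for n,F,k,pts in(("t",T,ct,[(246,508),(250,442)]),("s",S,cs,[(640,398),(560,390)])):
    for p in pts:
        X=plane(F,k(*p),7); d=X[:2]-c; print(n,X,np.hypot(*d),np.arctan2(d[1],d[0]))
# shaft mask in both views
for n,F in(("t",T),("s",S)):
    x=F["color"].astype(int); m=((x.max(2)<115)&(x.max(2)-x.min(2)<22))
    u,v=np.meshgrid(np.arange(512),np.arange(384))
    near=np.zeros_like(m); q=proj(F,[[*(c),7]])[0]
    tip=plane(F,(ct if n=="t" else cs)(*((246,508) if n=="t" else (640,398))),7)
    pts=[]
    for vv,uu in zip(*np.nonzero(m)):
        X=plane(F,(uu,vv),8); d=X[:2]-c; 
        if 128<np.hypot(*d)<172 and np.linalg.norm(X[:2]-tip[:2])<60: pts.append(X[:2])
    pts=np.array(pts); d=pts-c; print(n,len(pts),pts.mean(0),np.arctan2(*(pts.mean(0)-c)[::-1]),np.hypot(*d.T).max())
E
```

```text
lid tri [493.94354426  77.99346339 139.99110644] 0.477276489805894
handle tri (array([530.88436058,   5.52096136, 159.05400073]), np.float64(5.527989402189781))
top [530.79838851   7.43726203   2.02835512] 1.182300951173488 lid pos [495.45764146  79.20794963]
side [529.30485312   8.44632009   2.01194577] 1.5034234304944718 lid pos [495.14652159  80.78723789]
t [363.0809323   13.43123598   7.        ] 167.06090155235776 3.108727793048857
t [405.99693857  12.02559024   7.        ] 124.12188204243087 3.1086851898674173
s [360.59669668  12.89403532   7.        ] 169.5272722464389 3.112376417189927
s [399.28549592  13.88442978   7.        ] 130.90108622447175 3.0961791122776674
t 53 [383.04210458  14.10359302] 3.0997028661129 166.24734995923276
s 99 [382.40128109  16.56888062] 3.0832298208545406 169.92289008605275
```

```bash
cat > go.py <<'E'
import sys,numpy as np
from scipy.spatial.transform import Rotation as Ro
from rig import telemetry
def to(p,yaw):
    s=telemetry.sense(); R=Ro.from_euler("xyz",s["tcp_rot"]); G=Ro.from_euler("xyz",[np.pi,0,yaw])
    d=R.inv().apply(np.array(p)-s["eef_pos"])/40; w=(R.inv()*G).as_rotvec(degrees=True)/6
    print("clock",s["clock"],"pos",s["eef_pos"].round(1),"rot",s["tcp_rot"].round(3),"F",s["contact_force"].round(1),"open",round(s["opening"],3),"gf",s["grasp_force"])
    print("dp",d.round(3),"rot",w.round(3))
a=list(map(float,sys.argv[1:])); to(a[:3],a[3])
E
python3 go.py 495 79 200 2.03
```

```text
clock 0.1 pos [ 266.5 -564.9  230.6] rot [-3.14   0.     0.441] F [-0.6 -0.7 -0.7] open 0.996 gf 0.0
dp [ 12.035 -12.12    0.781] rot [-9.0000e-03 -9.0000e-03 -1.5176e+01]
```

>>> play_rows(dp=[[0.7,-0.7,0],[1.4,-1.4,0],[2.1,-2.1,0],[2.8,-2.8,0],[3.5,-3.5,0]], rot=[[0,0,-0.8],[0,0,-1.6],[0,0,-2.4],[0,0,-3.2],[0,0,-4]], fingers=0)

```text
clock: 0.52
eef_pos: [333.5, -377.1, 230.9]
tcp_rot: [-3.141, -0.0, 0.863]
contact_force: [0.9, -0.6, 1.2]
opening: 0.3
grasp_force: 0.0
```

```bash
python3 go.py 495 79 200 2.03
```

```text
clock 0.5167 pos [ 333.5 -377.1  230.9] rot [-3.141 -0.     0.863] F [ 0.9 -0.6  1.2] open 0.3 gf 0.0
dp [11.288 -4.343  0.778] rot [-4.0000e-03 -4.0000e-03 -1.1142e+01]
```

>>> play_rows(dp=[[0.9,-0.35,0],[1.8,-0.7,0],[2.7,-1.05,0],[3.6,-1.4,0],[4.5,-1.75,0]], rot=[[0,0,-0.9],[0,0,-1.8],[0,0,-2.7],[0,0,-3.6],[0,0,-4.5]])

```text
clock: 0.93
eef_pos: [398.0, -195.0, 231.2]
tcp_rot: [3.142, 0.0, 1.335]
contact_force: [1.1, 0.6, 0.3]
opening: 0.001
grasp_force: 0.0
```

```bash
python3 go.py 495 79 200 2.03
```

```text
clock 0.9333 pos [ 398.  -195.   231.2] rot [3.142 0.    1.335] F [1.1 0.6 0.3] open 0.001 gf 0.0
dp [7.227 0.76  0.781] rot [ 0.     0.    -6.634]
```

>>> play_rows(dp=[[0.9,0.1,0],[1.8,0.2,0],[2.7,0.3,0],[3.6,0.4,0],[4.5,0.5,0]], rot=[[0,0,-0.9],[0,0,-1.8],[0,0,-2.7],[0,0,-3.6],[0,0,-4.5]])

```text
clock: 1.35
eef_pos: [460.2, -24.9, 231.2]
tcp_rot: [-3.142, 0.0, 1.807]
contact_force: [0.4, -0.7, 0.4]
opening: 0.001
grasp_force: 0.0
```

```bash
python3 go.py 495 79 190 2.03
```

```text
clock 1.35 pos [460.2 -24.9 231.2] rot [-3.142  0.     1.807] F [ 0.4 -0.7  0.4] open 0.001 gf 0.0
dp [2.322 1.452 1.031] rot [-1.00e-03  0.00e+00 -2.13e+00]
```

>>> play_rows(dp=[[0.6,0.4,0.1],[1.2,0.75,0.2],[1.8,1.1,0.4],[2.32,1.45,0.7],[2.32,1.45,1.0]], rot=[[0,0,-0.5],[0,0,-1],[0,0,-1.5],[0,0,-2.1],[0,0,-2.1]])

```text
clock: 1.77
eef_pos: [497.0, 80.4, 191.1]
tcp_rot: [3.139, -0.0, 2.028]
contact_force: [-1.0, -0.0, -0.7]
opening: 0.003
grasp_force: 0.0
```

```bash
python3 go.py 495 79 146 2.03
```

```text
clock 1.7667 pos [497.   80.4 191.1] rot [ 3.139 -0.     2.028] F [-1.  -0.  -0.7] open 0.003 gf 0.0
dp [-0.01  -0.063  1.126] rot [ 0.022 -0.004 -0.018]
```

>>> play_rows(dp=[[0,-0.03,0.3],[0,-0.05,0.6],[0,-0.05,0.9],[0,-0.05,1.1],[0,-0.05,1.1]], rot=[[0,0,0],[0,0,0],[0,0,0],[0,0,0],[0,0,0]], grip_force=60)

```text
clock: 2.18
eef_pos: [492.3, 75.8, 145.6]
tcp_rot: [-3.139, -0.001, 2.022]
contact_force: [-0.1, 0.5, -1.3]
opening: 0.002
grasp_force: 0.0
```

>>> play_rows(dp=[[0,0,0.05],[0,0,0.1],[0,0,0.15],[0,0,0.2],[0,0,0.2]], rot=[[0,0,0],[0,0,0],[0,0,0],[0,0,0],[0,0,0]])

```text
clock: 2.6
eef_pos: [494.2, 76.1, 139.8]
tcp_rot: [3.14, 0.0, 2.022]
contact_force: [0.5, -1.3, 1.2]
opening: -0.001
grasp_force: 0.5
```

>>> play_rows(dp=[[0,0,0.03],[0,0,0.05],[0,0,0.08],[0,0,0.1],[0,0,0.1]], rot=[[0,0,0],[0,0,0],[0,0,0],[0,0,0],[0,0,0]])

```text
clock: 3.02
eef_pos: [494.3, 76.1, 136.0]
tcp_rot: [3.14, 0.0, 2.022]
contact_force: [0.5, -0.1, 3.8]
opening: 0.005
grasp_force: 2.1
```

>>> play_rows(dp=[[0,0,0.02],[0,0,0.04],[0,0,0.06],[0,0,0.06],[0,0,0.06]], rot=[[0,0,0],[0,0,0],[0,0,0],[0,0,0],[0,0,0]])

```text
clock: 3.43
eef_pos: [494.3, 76.1, 133.6]
tcp_rot: [3.14, 0.0, 2.022]
contact_force: [-0.5, 1.5, 5.5]
opening: 0.0
grasp_force: 2.8
```

>>> play_rows(dp=[[0,0,0.02],[0,0,0.04],[0,0,0.06],[0,0,0.06],[0,0,0.06]], rot=[[0,0,0],[0,0,0],[0,0,0],[0,0,0],[0,0,0]])

```text
clock: 3.85
eef_pos: [496.2, 76.9, 133.3]
tcp_rot: [3.136, 0.001, 2.022]
contact_force: [-2.3, 3.5, 25.0]
opening: -0.001
grasp_force: 12.5
```

The force rose to 25 N at z≈133.5, so the lid is home against its hard stop. Next I'll lift and open the fingers.

>>> play_rows(dp=[[0,0,-0.3],[0,0,-0.9],[0,0,-1.6],[0,0,-1.8],[0,0,-1.8]], rot=[[0,0,0],[0,0,0],[0,0,0],[0,0,0],[0,0,0]])

```text
clock: 4.27
eef_pos: [495.0, 76.2, 204.7]
tcp_rot: [3.137, 0.001, 2.022]
contact_force: [0.6, -0.0, 0.0]
opening: 0.0
grasp_force: 0.0
```

```bash
python3 go.py 530.2 7.7 205 2.03; python3 - <<'E'
from rig import optics
import pickle,cv2,numpy as np
f={n:optics.grab_frame(n) for n in("side","top")}
pickle.dump(f,open("f1.pkl","wb"))
b=f["side"]["color"][175:270,210:325,::-1]
a=f["top"]["color"][160:255,195:285,::-1]
z=lambda i:cv2.resize(i,None,fx=3.9,fy=3.9,interpolation=cv2.INTER_CUBIC)
cv2.imwrite("pics/c1.png",np.hstack([z(a),z(b)]))
E
```

```text
clock 4.2667 pos [495.   76.2 204.7] rot [3.137e+00 1.000e-03 2.022e+00] F [ 0.6 -0.   0. ] open 0.0 gf 0.0
dp [-1.925  0.044 -0.005] rot [ 0.04   0.013 -0.075]
```

View pics/c1.png

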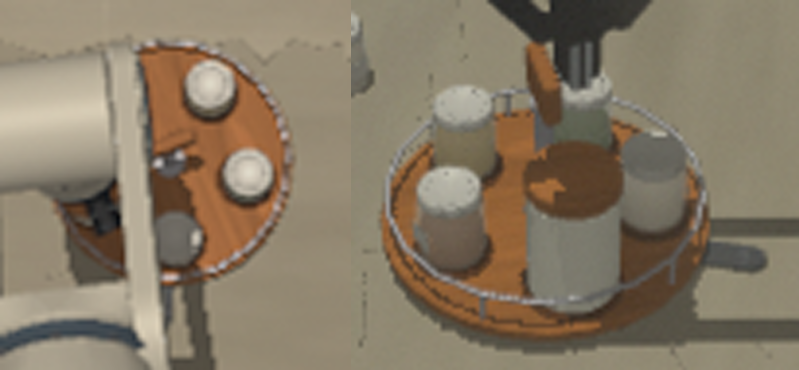

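In the side crop the lid at about (573,180) sits on the canister with no gap. The carousel hasn't moved, and the bar handle is clear at about (543,85). Next I'll move over the handle with the fingers open.

>>> play_rows(dp=[[-0.5,0,0],[-1.0,0,0],[-1.5,0.02,0],[-1.92,0.04,0],[-1.92,0.04,0]], rot=[[0,0,0],[0,0,0],[0,0,0],[0,0,0],[0,0,0]], fingers=1)

```text
clock: 4.78
eef_pos: [528.8, 5.5, 200.7]
tcp_rot: [-3.14, -0.0, 2.021]
contact_force: [0.4, 0.5, 0.8]
opening: 0.709
grasp_force: 0.0
```

>>> play_rows(dp=[[0,0,0.4],[0,0,0.9],[0,0,1.4],[0,0,1.8],[0,0,1.8]], rot=[[0,0,0],[0,0,0],[0,0,0],[0,0,0],[0,0,0]])

```text
clock: 5.2
eef_pos: [525.0, 8.1, 126.3]
tcp_rot: [-3.135, -0.003, 2.022]
contact_force: [-1.1, -0.3, 0.2]
opening: 0.997
grasp_force: 0.0
```

```bash
python3 go.py 530.2 7.7 128 2.03
```

```text
clock 5.2 pos [525.    8.1 126.3] rot [-3.135e+00 -3.000e-03  2.022e+00] F [-1.1 -0.3  0.2] open 0.997 gf 0.0
dp [-0.064  0.113 -0.043] rot [-0.064 -0.032 -0.076]
```

>>> play_rows(dp=[[0,0,-0.1],[0,0,-0.1],[0,0,-0.1]], rot=[[0,0,0],[0,0,0],[0,0,0]])

```text
clock: 5.45
eef_pos: [529.2, 7.8, 135.6]
tcp_rot: [3.14, 0.001, 2.022]
contact_force: [0.4, 0.2, 0.6]
opening: 1.001
grasp_force: 0.0
```

```bash
python3 go.py 530.2 7.7 131 2.03
```

```text
clock 5.45 pos [529.2   7.8 135.6] rot [3.140e+00 1.000e-03 2.022e+00] F [0.4 0.2 0.6] open 1.001 gf 0.0
dp [-0.013  0.02   0.116] rot [ 0.016  0.007 -0.075]
```

Well placed; I'll close gently and watch the side forces.

>>> play_rows(dp=[[0,0.02,0.1],[0,0.02,0.1],[0,0.02,0.1],[0,0.02,0.1],[0,0.02,0.1]], rot=[[0,0,0],[0,0,0],[0,0,0],[0,0,0],[0,0,0]], fingers=0, grip_force=30)

```text
clock: 5.87
eef_pos: [529.3, 7.9, 130.6]
tcp_rot: [3.141, 0.0, 2.022]
contact_force: [-0.0, 0.6, -0.7]
opening: 0.301
grasp_force: 0.0
```

>>> play_rows(dp=[[0,0,0],[0,0,0],[0,0,0],[0,0,0],[0,0,0]], rot=[[0,0,0],[0,0,0],[0,0,0],[0,0,0],[0,0,0]])

```text
clock: 6.28
eef_pos: [529.8, 8.1, 131.9]
tcp_rot: [3.14, 0.0, 2.022]
contact_force: [-1.5, 1.2, 14.2]
opening: 0.157
grasp_force: 68.6
```

```bash
python3 go.py 530.2 7.7 131 3.105
```

```text
clock 6.2833 pos [529.8   8.1 131.9] rot [3.14  0.    2.022] F [-1.5  1.2 14.2] open 0.157 gf 68.61318780574948
dp [-0.014  0.005  0.021] rot [ 1.0000e-02  7.0000e-03 -1.0344e+01]
```

>>> play_rows(dp=[[0,0,-0.02],[0,0,-0.02],[0,0,-0.02],[0,0,-0.02],[0,0,-0.02]], rot=[[0,0,-0.2],[0,0,-0.6],[0,0,-1.1],[0,0,-1.6],[0,0,-2.1]], grip_force=60)

```text
clock: 6.7
eef_pos: [530.0, 8.3, 131.9]
tcp_rot: [3.14, 0.0, 2.245]
contact_force: [3.1, 2.2, 4.3]
opening: 0.153
grasp_force: 98.1
```

>>> play_rows(dp=[[0,0,0],[0,0,0],[0,0,0],[0,0,0],[0,0,0]], rot=[[0,0,-0.5],[0,0,-1],[0,0,-1.5],[0,0,-2],[0,0,-2.5]])

```text
clock: 7.12
eef_pos: [530.2, 8.5, 131.9]
tcp_rot: [3.14, 0.001, 2.507]
contact_force: [3.7, 4.9, 5.1]
opening: 0.156
grasp_force: 97.9
```

```bash
python3 go.py 530.2 7.7 131 3.105
```

```text
clock 7.1167 pos [530.2   8.5 131.9] rot [3.140e+00 1.000e-03 2.507e+00] F [3.7 4.9 5.1] open 0.156 gf 97.91427852585912
dp [-0.011 -0.017  0.023] rot [ 0.014  0.014 -5.714]
```

>>> play_rows(dp=[[0,0,0],[0,0,0],[0,0,0],[0,0,0],[0,0,0]], rot=[[0,0,-0.5],[0,0,-1],[0,0,-1.5],[0,0,-2],[0,0,-2.5]])

```text
clock: 7.53
eef_pos: [530.4, 8.7, 131.9]
tcp_rot: [3.14, 0.002, 2.768]
contact_force: [3.7, 6.2, 3.2]
opening: 0.153
grasp_force: 97.8
```

>>> play_rows(dp=[[0,0,0],[0,0,0],[0,0,0],[0,0,0],[0,0,0]], rot=[[0,0,-0.5],[0,0,-1],[0,0,-1.5],[0,0,-2],[0,0,-2.4]])

```text
clock: 7.95
eef_pos: [530.5, 9.0, 131.9]
tcp_rot: [3.14, 0.002, 3.02]
contact_force: [3.4, 8.8, 4.6]
opening: 0.153
grasp_force: 97.7
```

```bash
python3 go.py 530.2 7.7 131 3.105
```

```text
clock 7.95 pos [530.5   9.  131.9] rot [3.14e+00 2.00e-03 3.02e+00] F [3.4 8.8 4.6] open 0.153 gf 97.6584606198594
dp [ 0.003 -0.034  0.024] rot [ 0.018  0.021 -0.813]
```

>>> play_rows(dp=[[0,0.01,0],[0,0.02,0],[0,0.02,0],[0,0.02,0],[0,0.02,0]], rot=[[0,0,-0.3],[0,0,-0.6],[0,0,-0.7],[0,0,-0.7],[0,0,-0.7]])

```text
clock: 8.37
eef_pos: [530.5, 9.2, 131.9]
tcp_rot: [3.141, 0.002, 3.09]
contact_force: [2.5, 4.7, 4.3]
opening: 0.152
grasp_force: 98.1
```

```bash
python3 go.py 530.2 7.7 131 3.105; python3 - <<'E'
from rig import optics
import pickle,cv2,numpy as np
f={n:optics.grab_frame(n) for n in("side","top")}
pickle.dump(f,open("f2.pkl","wb"))
b=f["side"]["color"][175:270,210:325,::-1]
a=f["top"]["color"][160:255,195:285,::-1]
z=lambda i:cv2.resize(i,None,fx=6,fy=6,interpolation=cv2.INTER_CUBIC)
cv2.imwrite("pics/s2.png",z(b));cv2.imwrite("pics/t2.png",z(a))
E
```

```text
clock 8.3667 pos [530.5   9.2 131.9] rot [3.141e+00 2.000e-03 3.090e+00] F [2.5 4.7 4.3] open 0.152 gf 98.0688112322241
dp [ 0.005 -0.037  0.023] rot [ 0.006  0.021 -0.14 ]
```

View pics/s2.png

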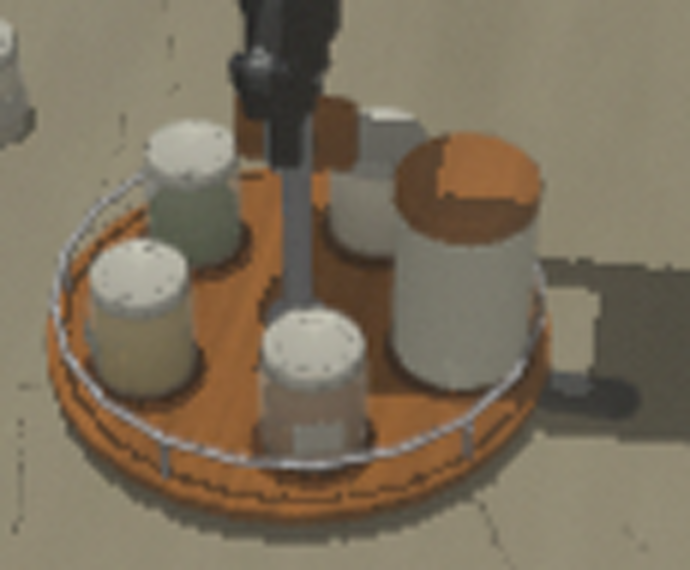

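View pics/t2.png

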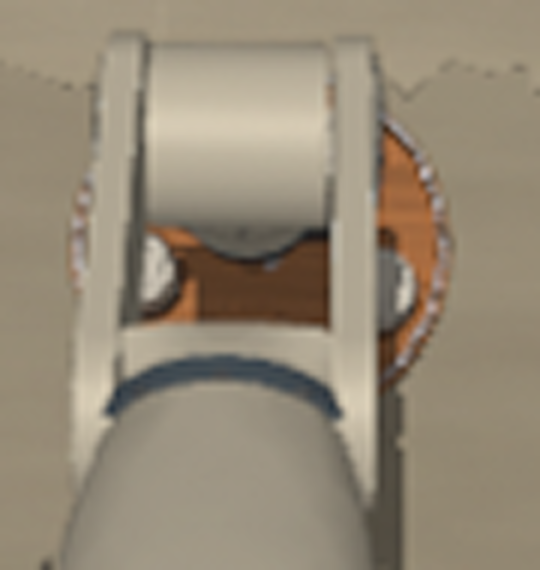

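The side view shows the canister over the tongue, with the lid at (469,187), the tongue tip at (640,398), and the handle gripped at (297,130). The top view is blocked by the arm. I'll refine the tongue and canister angles.

```bash
python3 - <<'E'
from h import *
from scipy.optimize import least_squares
f0=pickle.load(open("f0.pkl","rb"));f2=pickle.load(open("f2.pkl","rb"))
cs=lambda u,v:((u+.5)/6-.5+210,(v+.5)/6-.5+175)
S=f2["side"]
P=np.array([plane(S,cs(*p),89)[:2] for p in[(190,153),(139,272),(313,345)]]+[plane(S,cs(469,187),134)[:2]])
k=np.array([3,2,1,0])
for order in([3,2,1,0],[2,3,4,0],[1,2,3,0],[4,3,2,0],[2,3,4,0],[3,2,1,0]):
    def res(x):
        th=x[2]+np.array(order)*2*np.pi/5
        return (P-x[:2]-80*np.c_[np.cos(th),np.sin(th)]).ravel()
    s=least_squares(res,[530,8,3.09]); print(order,s.x,np.abs(s.fun).max())
for n,c in(("top",(530.8,7.4)),("side",(529.3,8.4))):
    F=f0[n]; g=cv2.cvtColor(F["color"],cv2.COLOR_RGB2GRAY).astype(np.float32); out=[]
    for z in(9,):
      for rr in np.arange(138,160,3.):
        w=np.arange(-30,45,1.); X=np.c_[np.full_like(w,c[0]-rr),c[1]+w,np.full_like(w,z)]
        uv=proj(F,X).astype(np.float32); v=cv2.remap(g,uv[:,0].copy(),uv[:,1].copy(),cv2.INTER_LINEAR).ravel()
        d=np.clip(np.median(np.r_[v[:12],v[-12:]])-v-15,0,None); hi=w[d>d.max()/2]; out.append((rr,round(float((d*w).sum()/d.sum()),1),hi.min(),hi.max()))
    print(n,out)
    m=np.array(out); print("angle",np.pi-np.arctan(m[:,1]/m[:,0]).mean(), np.pi-np.arctan((m[:,2]+m[:,3])/2/m[:,0]).mean(),"dir",np.pi-np.polyfit(m[:,0],m[:,1],1)[0])
E
```

```text
[3, 2, 1, 0] [542.77930195  50.13841054   2.46066123] 82.2647799165391
[2, 3, 4, 0] [528.13405976  12.9172851    3.0728024 ] 2.5445601286938313
[1, 2, 3, 0] [517.38700426  39.716269     3.97316182] 40.17321190844773
[4, 3, 2, 0] [519.3651978   19.79827668   2.50800809] 144.3919176293076
[2, 3, 4, 0] [528.13405976  12.9172851    3.0728024 ] 2.5445601286938313
[3, 2, 1, 0] [542.77930195  50.13841054   2.46066123] 82.2647799165391
top [(np.float64(138.0), 5.9, np.float64(-5.0), np.float64(17.0)), (np.float64(141.0), 5.6, np.float64(-5.0), np.float64(16.0)), (np.float64(144.0), 5.5, np.float64(-5.0), np.float64(16.0)), (np.float64(147.0), 5.5, np.float64(-5.0), np.float64(16.0)), (np.float64(150.0), 5.5, np.float64(-5.0), np.float64(16.0)), (np.float64(153.0), 5.5, np.float64(-5.0), np.float64(17.0)), (np.float64(156.0), 5.8, np.float64(-5.0), np.float64(17.0)), (np.float64(159.0), 6.3, np.float64(-5.0), np.float64(17.0))]
angle 3.103174747976496 3.1028404006288364 dir 3.126513288510428
side [(np.float64(138.0), 8.1, np.float64(-5.0), np.float64(21.0)), (np.float64(141.0), 8.5, np.float64(-5.0), np.float64(21.0)), (np.float64(144.0), 9.0, np.float64(-4.0), np.float64(22.0)), (np.float64(147.0), 9.9, np.float64(-4.0), np.float64(23.0)), (np.float64(150.0), 10.2, np.float64(-3.0), np.float64(23.0)), (np.float64(153.0), 10.0, np.float64(-3.0), np.float64(22.0)), (np.float64(156.0), 9.7, np.float64(-3.0), np.float64(22.0)), (np.float64(159.0), 9.8, np.float64(-3.0), np.float64(22.0))]
angle 3.0784273506754234 3.0802654279276953 dir 3.057465669462809
```

```bash
python3 - <<'E'
from h import *
f0=pickle.load(open("f0.pkl","rb"))
for n,box in(("top",(195,160,285,240)),("side",(205,190,325,270))):
    F=f0[n]; h=cv2.cvtColor(F["color"],cv2.COLOR_RGB2HSV)
    m=((h[...,0]<16)&(h[...,1]>110)&(h[...,2]>60)).astype(np.uint8)
    k=np.zeros_like(m);k[box[1]:box[3],box[0]:box[2]]=1; m*=k
    c=max(cv2.findContours(cv2.morphologyEx(m,cv2.MORPH_CLOSE,np.ones((7,7))),cv2.RETR_EXTERNAL,cv2.CHAIN_APPROX_NONE)[0],key=cv2.contourArea)
    c=cv2.convexHull(c)[:,0]
    X=np.array([plane(F,p,25)[:2] for p in c.astype(float)])
    from scipy.optimize import least_squares
    s=least_squares(lambda x:np.hypot(*(X-x[:2]).T)-x[2],[530,8,124],loss="soft_l1",f_scale=2)
    print(n,s.x,np.abs(s.fun).mean())
E
```

```text
top [527.75930991   7.78144832 119.88063274] 1.0213860812237798
side [529.13768483  12.21475987 123.99385094] 5.4404105540525345
```

>>> play_rows(dp=[[0,0,0],[0,0,0],[0,0,0],[0,0,0],[0,0,0]], rot=[[0,0,-0.05],[0,0,-0.1],[0,0,-0.1],[0,0,-0.1],[0,0,-0.1]])

```text
clock: 8.88
eef_pos: [530.5, 9.2, 131.9]
tcp_rot: [3.141, 0.002, 3.101]
contact_force: [3.0, 4.6, 4.8]
opening: 0.154
grasp_force: 98.1
```

>>> play_rows(dp=[[0,0,0],[0,0,0],[0,0,0],[0,0,0],[0,0,0]], rot=[[0,0,0],[0,0,0],[0,0,0],[0,0,0],[0,0,0]])

```text
clock: 9.3
eef_pos: [530.5, 9.2, 131.9]
tcp_rot: [3.141, 0.002, 3.101]
contact_force: [4.4, 4.0, 4.6]
opening: 0.154
grasp_force: 98.1
```

```bash
python3 -c "
from rig import telemetry,r
s=telemetry.sense();print(s['tcp_rot'],s['qvel'].round(3),s['grasp_force'],s['opening'],s['contact_force'])
print(r.sign_off())"
```

```text
[3.14088525e+00 2.14977898e-03 3.10068327e+00] [-0.     0.001  0.001 -0.     0.002  0.   ] 98.06713304948062 0.15353489579405283 [4.37504087 3.98845409 4.59756321]
the job is handed in; nothing more can be done
None
```

The job is handed in: the lid is pressed home against its hard stop, the canister is turned over the tongue to within about 1° by my measurement, and the gripper is still holding the handle, with the loose things left untouched.

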